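Park the captive lid screw and slide the control box open

ROBOT

A 6-joint arm with a two-finger parallel gripper is mounted at the origin on a cart in front of the work surface, level with it; the furniture and walls round the work are solid. World frame = base frame: x ahead of the robot, y to its left, z up, the work surface at z = 0. Lengths are in m, angles in degrees, forces in N, time in s.
With the tool pointing down it reaches from about 0.35 to 0.875 m from the base axis. Payload 4.2 kg.
Tool frame: the origin (TCP) lies midway between the tips of the shut fingers; the grasp point (between the pads) lies 19 mm behind it; z points along the fingers, y is the direction in which the jaws open and shut (so a half turn about z gives the same grasp; the last joint's range is limited). The gripper opens to 87 mm and grips with 3 to 60 N. Pads are 19 mm wide; open, the fingers measure 117 mm over their backs; the gripper's body (75 mm by 190 mm) begins 51 mm behind the grasp point.
Start: joints at [14.817, 22.042, 0.453, 0, -68.411, -14.817], TCP at [0.625, 0, 0.223] pointing down, gripper open.
Joint ranges: [-179.83, 179.83], [-69.29, 118.12], [-61.27, 80.66], [-181.25, 117.63], [-171.15, -9.14], [-177.46, 177.46]. Speed limits (degrees/s): [159.86, 159.86, 180, 180, 180, 180].

INTERFACE

Orientations are given as a 3x3 rotation matrix whose columns are the frame's x, y, z axes.
In Python, from station import r gives the robot as it stands.
- The arm moves only by the tool carry_out, never from a script. Its argument "steps" is a list of rows, each a list of 2 entries, a list of its own where there are three numbers: the shift along the tool's x, y, z in cm, then the turn about the tool's z in degrees. In form: [[[x, y, z], twist], ...]. A call has 1 to 20 rows; each row is the pose to reach, as a shift and turn from the pose measured when the call began, along the tool's axes at that moment; what a row does not reach only later rows make up. A row lasts 1/10 s, in which the tool goes at most 50 mm and 8.59 degrees, less where a joint would pass 70% of its speed; a pose out of reach is approached as far as the arm can. A call with a gripper value outside its range is refused whole. "gripper" is the gripper's target within -1 to 1 (fully open at 1, half-way at 0, shut at -1), set as the call begins (left out, the last holds). The fingers move at their own pace and stop on an object; the grip force is fixed at half the most. Time passes only in rows, so rows that repeat a pose let the fingers close. It gives the time, the measured TCP pose, the force and the opening at its end, in the units of the state.
- r.sense(): the state, without advancing time (a new reading comes with each control period).
- r.capture(name): name is "scene" or "side" or "wrist"; returns the picture (400x640x3 uint8, red, green, blue); there is no depth.
- r.calibration(name): a dict with "camera_matrix" (3x3 intrinsics, pixels), "D" ([k1, k2, p1, p2, k3] as OpenCV has them; the pictures are not rectified), "world_from_camera" (4x4, takes a point from camera to world coordinates). Camera axes: x right, y up, looking along -z (the intrinsics and any distortion apply to the point x, -y, -z); pixel columns grow to the right and rows downward; lengths in m; the calibration is good to about 2 mm. A picture is of the moment at which its call begins: read the wrist's pose just before it. calibration takes no time and is no camera call; for the wrist camera it gives the pose at the moment of the call.
- r.finish_job(): hands the job in, once; it reports no verdict.
Trained networks look in the newest picture that a camera, given by its name, has taken for a name from the list of things; names that differ only in an ending like _2 or _b are one class to them, and where a whole thing is asked for, a point or a joint stands for the part that bears it (a point fixed in the world has none). Each returns a list of dicts, best first, with "confidence" (0 to 1); they miss things now and then, are a little off and sometimes report something else, mostly with a low value. They report only what shows in the picture. A call takes as long as a camera call.
- r.cut_out(camera, target): "pixels" (400x640 bool, what is visible of it).
- r.place_of(camera, target): "centre" ([x, y, z] in m, in world coordinates, good to about 4 mm: a listed point, or the origin of a listed thing).
The state is a dict: "time_s": time; "joints": joint angles; "joint_velocities": joint speeds; "effort": joint torques, N m; "tcp_pos": TCP position; "ee_rot": TCP orientation; "wrist_force": force on the tool from outside, world axes, zero at the start; "moment": the same for the moment, N m; "gripper_width": opening from 0.0 (shut) to 1.0 (fully open).
Only numpy, scipy, OpenCV 4.12 (cv2) and the standard library are available. Lean on these libraries where they do the work, as an engineer would, in place of code of your own. Each camera call takes 0.05 s, during which the arm holds its last target. There are 200 camera calls.

TASK

Open the small control box on the bench. Its lid is locked by a spring-loaded captive screw, already loose in the box: pull the knob straight up against its spring until the screw's thread meets the lid, turn it anticlockwise (seen from above) to the stop so that it stays up when let go, then push the lid by its upturned lip all the way open, away from the lip end. Do not disturb the loose things standing round the box.

Things in the scene. Friction and masses are not known exactly. Their poses are not given: they have to be found in the camera images.
- housing: the control box, grey sheet metal, 160 (x) x 110 (y) x 60 mm high with the guides of the lid, bolted to the bench. Origin: centre of its underside, on the bench. Its x axis is the direction in which the lid slides open; z is up.
- knob_grip (a point): the middle of the captive screw's round knurled knob, on its upright axis: knob 36 mm across, 22 mm high (11 mm above and below this point), dark steel with a raised rib on top. At the start it lies 83 mm above the bench, 10 mm behind the box's centre (towards the lip), on the centre line. Below it is a steel bush 29 mm across, its top 2 mm under the knob while that is down; the lid's top is 26 mm below this point. The point rises with the knob.
- screw_lift (a joint): how far the knob is pulled up, m: 0 = down (its tip locks the lid), 0.013 = highest. The spring pulls it down with about 5.5 N at 0 and 9 N at the top. The thread cannot be entered below about 0.0075: pull to 0.010 or more before turning. Once entered, the thread rises gently along the turn and holds the knob at 0.007 to 0.009 when it is let go; the tip is clear of the box above 0.0065.
- screw_turn (a joint): turn of the knob, rad, anticlockwise seen from above: 0 = start, 1.35 = stop (77 degrees; the thread is coarse). While the knob is down it can turn only 0.1 to 0.2. It turns easily (about 0.04 N m) and stays where it is left.
- lid_lip (a point): the middle of the outer face (the one to push on) of the lid's upturned lip at the near end of the lid, 80 mm wide along the box's y, 4 mm thick, from 57 to 76 mm above the bench; this point is 68 mm above the bench, at box x = -78 mm, y = 0 when shut. It moves with the lid.
- lid (a joint): how far the lid is slid open, m: 0 = shut, 0.055 = fully open against its stop; slides along the box's +x with about 2 N of friction, and stays where it is left. The knob rides on the lid.
- marker: loose white marker pen, 14 x 131 x 14 mm, lying beside the box on its -y side; a bystander
- tally: loose round white hand counter, 44 mm across, 27 mm high with its thumb button, lying beside the box on its +y side; a bystander
- relay_box_7: loose grey film-wrapped box, 108 x 136 x 48 mm, to the right; a bystander

How it is judged:
By the outcome, as a careful person would: the job done as asked, in the order asked, and still so for the second after the job is handed in, with the robot touching nothing.
It also fails if it takes over 51 s, if anything falls off the work surface, if the arm or the gripper's body presses on something with over 40 N, if the wrist force passes 120 N, or if a joint passes its speed limit or range.

## Working session

There is one attempt and no reset: what is moved stays moved. The work goes in short steps, Python scripts to look and compute and a tool call to move; the robot and the scene stay as the last step left them, time stands still between calls to the robot, and variables do not carry over. Pictures are saved under pics/ and viewed, about 8 in all and at most 12, crops included, and the job is handed in when it is done.

Besides the shell and the picture viewer there is one more tool, called after ">>>" as a command line: name --argument value ..., lists and objects as JSON in quotes. carry_out: Moves the arm, as the interface text tells. Its arguments: {"type":"object","properties":{"steps":{"type":"array","items":{"type":"array"}},"gripper":{"type":"number"}},"required":["steps"]}

```bash
mkdir -p pics && python3 - <<'E'
from station import r
import cv2,numpy as np
s=r.sense();print(s['time_s'],s['tcp_pos'],np.round(s['ee_rot'],3).tolist(),s['gripper_width'])
for c in ['scene','side','wrist']:
    im=r.capture(c);cv2.imwrite(f'pics/a_{c}.png',im[:,:,::-1])
    for t in ['housing','knob_grip','lid_lip','marker','tally','relay_box_7']:
        print(c,t,[(np.round(d['centre'],4).tolist(),round(d['confidence'],2)) for d in r.place_of(c,t)[:2]])
print(r.sense()['time_s'])
E
```

```text
0.0 [6.24394487e-01 7.19864739e-06 2.21462402e-01] [[-0.0, -1.0, -0.002], [-1.0, 0.0, -0.0], [0.0, 0.002, -1.0]] 0.9978624229812971
scene housing [([0.5207, -0.1417, -0.0006], 0.89)]
scene knob_grip [([0.5127, -0.1439, 0.0803], 0.75)]
scene lid_lip [([0.442, -0.1507, 0.0661], 0.84)]
scene marker [([0.5517, -0.2447, 0.0012], 0.73)]
scene tally [([0.4993, -0.0218, 0.0028], 0.54)]
scene relay_box_7 [([0.4506, -0.5002, 0.0009], 0.9)]
side housing [([0.522, -0.141, 0.0044], 0.93)]
side knob_grip [([0.5165, -0.1436, 0.083], 0.73)]
side lid_lip [([0.4446, -0.149, 0.0698], 0.69)]
side marker []
side tally [([0.496, -0.0203, 0.0004], 0.61)]
side relay_box_7 [([0.4506, -0.5092, 0.0007], 0.96)]
wrist housing [([0.5228, -0.1437, -0.0008], 0.95)]
wrist knob_grip [([0.51, -0.1433, 0.0806], 0.62)]
wrist lid_lip [([0.447, -0.1467, 0.0693], 0.94)]
wrist marker []
wrist tally [([0.5002, -0.0208, 0.0026], 0.58)]
wrist relay_box_7 []
1.05
```

View pics/a_scene.png

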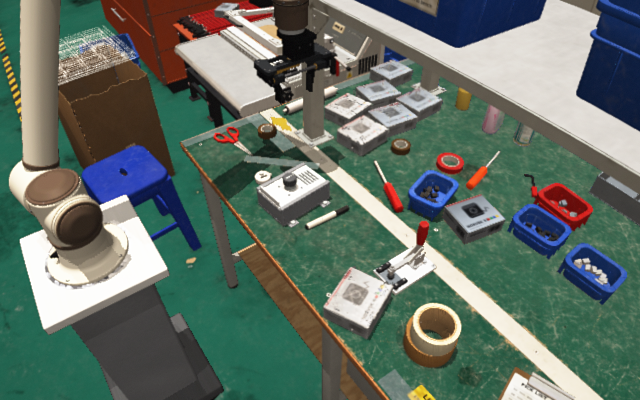

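View pics/a_wrist.png

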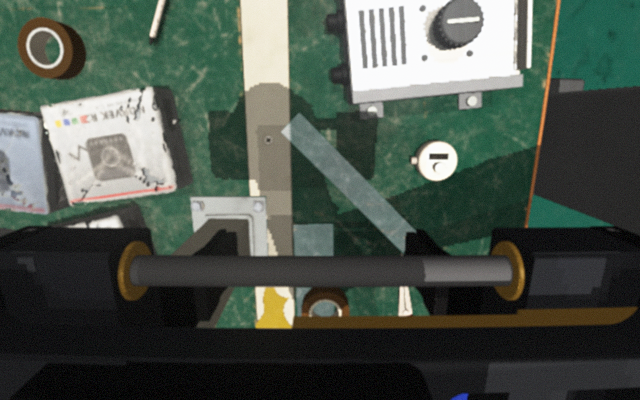

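The wrist view shows the box upper right: knob near (460,22), lip near (527,30), tally at (437,160). The box is yawed a few degrees. Next I'll refine the knob position and the yaw.

```bash
cat > h.py <<'E'
from station import r
import cv2,numpy as np
def rays(c,px):
    k=r.calibration(c);T=np.array(k['world_from_camera'])
    u=cv2.undistortPoints(np.float64(px).reshape(-1,1,2),np.array(k['camera_matrix']),np.array(k['D'],float))[:,0]
    d=np.c_[u[:,0],-u[:,1],-np.ones(len(u))]@T[:3,:3].T
    return T[:3,3],d/np.linalg.norm(d,axis=1)[:,None]
def plane(c,px,z):
    o,d=rays(c,px);return o+d*((z-o[2])/d[:,2])[:,None]
def tri(L):
    A=np.zeros((3,3));b=np.zeros(3)
    for o,d in L:
        P=np.eye(3)-np.outer(d,d);A+=P;b+=P@o
    p=np.linalg.solve(A,b);return p,[np.linalg.norm((np.eye(3)-np.outer(d,d))@(p-o)) for o,d in L]
def mask(c,t):
    m=r.cut_out(c,t);return m[0]['pixels'].astype(np.uint8) if m else None
def centre(m):
    y,x=np.nonzero(m);return [x.mean(),y.mean()]
E
python3 - <<'E'
from h import *
L=[]
for c in ['scene','side','wrist']:
    r.capture(c)
    m=mask(c,'knob_grip')
    if m is None: print(c,'none');continue
    p=centre(m);o,d=rays(c,[p]);L.append((o,d[0]));print(c,m.sum(),cv2.boundingRect(m),p,plane(c,[p],.083))
print(tri(L))
for t,z in [('lid_lip',.066),('housing',.05)]:
    m=mask('wrist',t)
    y,x=np.nonzero(m);P=plane('wrist',np.c_[x,y],z)[:,:2]
    rc=cv2.minAreaRect(P.astype(np.float32)*1000);print(t,rc,cv2.boundingRect(m))
E
```

```text
scene 142 (283, 173, 13, 13) [np.float64(289.2042253521127), np.float64(178.95070422535213)] [[ 0.51208862 -0.13906469  0.083     ]]
side 255 (311, 217, 18, 16) [np.float64(319.3529411764706), np.float64(224.54117647058823)] [[ 0.51283959 -0.14380655  0.083     ]]
wrist 2033 (432, 0, 53, 50) [np.float64(458.1013280865716), np.float64(23.15494343334973)] [[ 0.51083424 -0.14243592  0.083     ]]
(array([ 0.5113235 , -0.14136185,  0.08467847]), [np.float64(0.0005624884060826114), np.float64(0.00041115557628156914), np.float64(0.0006675323991346516)])Traceback (most recent call last):
  File "<stdin>", line 11, in <module>
    return _wrapfunc(a, 'nonzero')
    return _wrapit(obj, method, *args, **kwds)
    result = getattr(arr, method)(*args, **kwds)
ValueError: Calling nonzero on 0d arrays is not allowed. Use np.atleast_1d(scalar).nonzero() instead.
```

View pics/a_side.png

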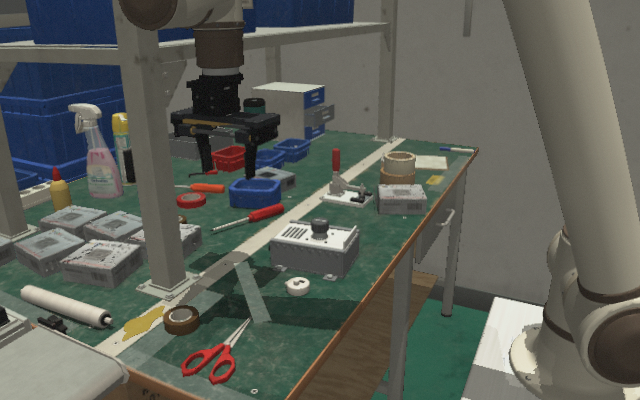

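The side view shows the box at (315,245), with its knob at (319,228) and the tally at (297,286). The space around the knob is clear. I'll move part of the way for a better wrist view.

>>> carry_out --steps '[[[2,4,0],0],[[4,8,0],0],[[6,11,0],0],[[6,11,0],0],[[6,11,0],0]]' --gripper 0.4

```text
time_s: 1.9
tcp_pos: [0.515, -0.0603, 0.2233]
ee_rot: [[-0.001, -1.0, 0.002], [-1.0, 0.001, 0.0], [-0.0, -0.002, -1.0]]
wrist_force: [0.2, 0.6, 0.3]
gripper_width: 0.717
```

```bash
python3 - <<'E'
from h import *
s=r.sense();print(s['time_s'],s['tcp_pos'],s['gripper_width'],s['wrist_force'])
im=r.capture('wrist');cv2.imwrite('pics/b.png',im[:,:,::-1])
for t in ['housing','knob_grip','lid_lip']:
    print(t,[(np.round(d['centre'],4).tolist(),round(d['confidence'],2)) for d in r.place_of('wrist',t)[:1]])
for t,z in [('knob_grip',.088),('lid_lip',.070),('housing',.055)]:
    m=mask('wrist',t)
    if m is None: print(t,None);continue
    y,x=np.nonzero(m);P=plane('wrist',np.c_[x,y],z)[:,:2]
    print(t,centre(m),cv2.boundingRect(m),P.mean(0),cv2.minAreaRect(P.astype(np.float32)*1000))
E
```

```text
1.9 [ 0.51496875 -0.06031979  0.22333283] 0.7168075732225453 [0.24240696 0.64504193 0.30080434]
housing [([0.5241, -0.1441, 0.0031], 0.8)]
knob_grip [([0.5092, -0.1403, 0.0811], 0.61)]
lid_lip [([0.4444, -0.1499, 0.0692], 0.86)]
knob_grip [np.float64(325.0543624161074), np.float64(97.0228187919463)] (304, 76, 43, 43) [ 0.51241576 -0.14156662] ((512.4513549804688, -141.42022705078125), (35.85179901123047, 34.458038330078125), 0.06843598932027817)
lid_lip [np.float64(317.0088910248708), np.float64(98.02451039288718)] (225, 41, 179, 115) [ 0.51941208 -0.14130102] ((519.9474487304688, -140.03155517578125), (156.00323486328125, 86.94678497314453), 5.757776737213135)
housing [np.float64(315.1506315007429), np.float64(97.45407689450222)] (218, 27, 186, 146) [ 0.52117167 -0.1422683 ] ((524.3810424804688, -137.98300170898438), (172.13897705078125, 123.53968048095703), 6.102610111236572)
```

View pics/b.png

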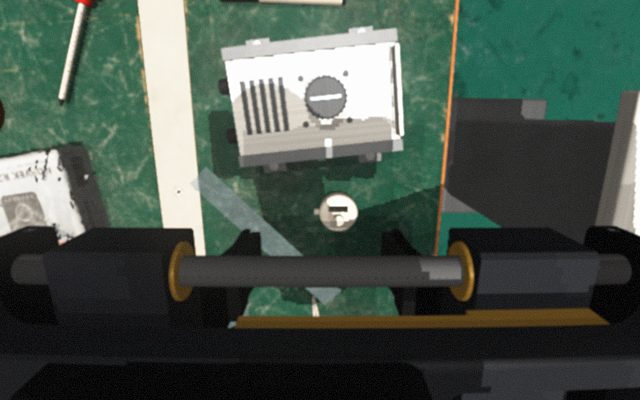

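The view shows the knob at (326,97), the lip along x≈400 px and the tally at (338,212). The measured yaw is about 5.8° and the knob is at (0.512, -0.142). I'll go above the knob and then straight down.

>>> carry_out --steps '[[[3,0.3,0],-3],[[6,0.3,2],-6],[[8.2,0.3,5],-6],[[8.2,0.3,8],-6],[[8.2,0.3,10],-6],[[8.2,0.3,10],-6],[[8.2,0.3,11],-6],[[8.2,0.3,12],-6],[[8.2,0.3,13],-6],[[8.2,0.3,14],-6],[[8.2,0.3,15],-6],[[8.2,0.3,15.4],-6],[[8.2,0.3,15.7],-6],[[8.2,0.3,15.7],-6],[[8.2,0.3,15.7],-6]]'

```text
time_s: 3.75
tcp_pos: [0.5128, -0.1416, 0.0654]
ee_rot: [[0.105, -0.994, 0.0], [-0.994, -0.105, -0.0], [0.0, -0.0, -1.0]]
wrist_force: [0.1, 0.1, -0.3]
gripper_width: 0.7
```

```bash
python3 - <<'E'
from h import *
s=r.sense();print(s['time_s'],s['tcp_pos'],s['wrist_force'])
a=r.capture('side')[170:270,270:400];b=r.capture('wrist')
cv2.imwrite('pics/c.png',np.vstack([cv2.resize(a,(640,492),interpolation=2),np.zeros((4,640,3),np.uint8)])[:,:,::-1]);cv2.imwrite('pics/cw.png',b[:,:,::-1])
E
```

```text
3.75 [ 0.51275751 -0.14164709  0.0654416 ] [ 0.07480184  0.05039221 -0.2792518 ]
```

View pics/c.png

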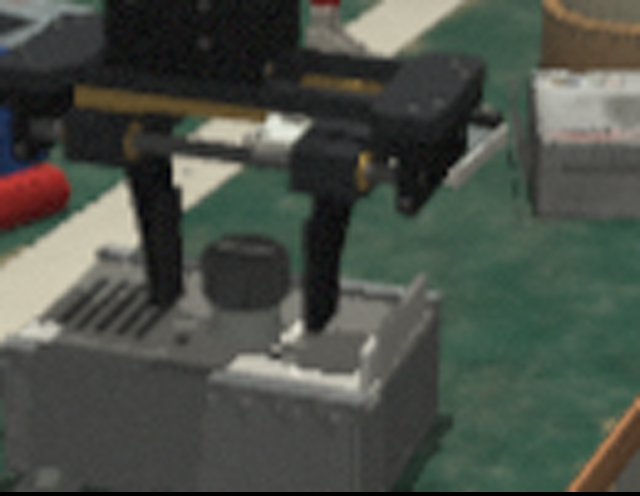

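The fingers straddle the knob (knob at crop (245,272), fingers at x 160 and 325), clear of the lid and lip. Closing now.

>>> carry_out --steps '[[[0,0,0],0],[[0,0,0],0],[[0,0,0],0],[[0,0,0],0],[[0,0,0],0],[[0,0,0],0],[[0,0,0],0],[[0,0,0],0],[[0,0,0],0],[[0,0,0],0]]' --gripper -1

```text
time_s: 4.85
tcp_pos: [0.5127, -0.1416, 0.0656]
ee_rot: [[0.105, -0.994, 0.0], [-0.994, -0.105, -0.0], [0.0, -0.0, -1.0]]
wrist_force: [-1.8, -0.6, 2.4]
gripper_width: 0.397
```

>>> carry_out --steps '[[[0,0,-0.2],0],[[0,0,-0.4],0],[[0,0,-0.6],0],[[0,0,-0.8],0],[[0,0,-1.0],0],[[0,0,-1.15],0],[[0,0,-1.15],0],[[0,0,-1.15],0]]'

```text
time_s: 5.65
tcp_pos: [0.5125, -0.1416, 0.0769]
ee_rot: [[0.105, -0.994, -0.0], [-0.994, -0.105, -0.0], [0.0, 0.0, -1.0]]
wrist_force: [1.1, -0.7, -10.2]
gripper_width: 0.401
```

The force matches the spring, so the knob is up. Now turning it anticlockwise (negative twist).

>>> carry_out --steps '[[[0,0,0],-6],[[0,0,0],-12],[[0,0,0],-18],[[0,0,0],-24],[[0,0,0],-30],[[0,0,0],-36],[[0,0,0],-42],[[0,0,0],-48],[[0,0,0],-54],[[0,0,0],-60],[[0,0,0],-66],[[0,0,0],-70],[[0,0,0],-70]]'

```text
time_s: 6.95
tcp_pos: [0.5119, -0.142, 0.0767]
ee_rot: [[0.97, -0.242, -0.002], [-0.242, -0.97, -0.001], [-0.001, 0.001, -1.0]]
wrist_force: [0.6, -3.2, -8.9]
gripper_width: 0.398
```

```bash
python3 -c "
from h import *
s=r.sense();print(s['moment'],s['wrist_force'],s['tcp_pos'],s['gripper_width'])
print([(d['centre'],d['confidence']) for c in ['scene','side'] if r.capture(c) is not None for d in r.place_of(c,'knob_grip')[:1]])"
```

```text
[-1.19159146 -0.18848968  0.01108151] [ 0.64021549 -3.15928696 -8.93142298] [ 0.51191189 -0.14203404  0.07667578] 0.3981464300305895
[([0.447, -0.1521, 0.0678], 0.55)]
```

>>> carry_out --steps '[[[0,0,0],-3],[[0,0,0],-6],[[0,0,0],-8],[[0,0,0],-10],[[0,0,0],-10]]'

```text
time_s: 7.65
tcp_pos: [0.5117, -0.1421, 0.0767]
ee_rot: [[0.997, -0.073, -0.002], [-0.073, -0.997, -0.0], [-0.002, 0.0, -1.0]]
wrist_force: [1.4, -4.6, -8.5]
gripper_width: 0.399
```

```bash
python3 -c "
from h import *
s=r.sense();print(s['moment'],s['wrist_force'],s['tcp_pos'],s['gripper_width'],s['ee_rot'])"
```

```text
[-1.35162468 -0.2124868  -0.48579878] [ 1.36807119 -4.59018623 -8.46644004] [ 0.51172102 -0.14207769  0.07667023] 0.3990927021306697 [[ 9.97320367e-01 -7.31387488e-02 -1.67578986e-03]
 [-7.31391144e-02 -9.97321736e-01 -1.57849243e-04]
 [-1.65975676e-03  2.79992052e-04 -9.99998583e-01]]
```

The moment jumped to -0.49 N m, so the knob is at the stop. I'll ease down to see whether the thread takes the load.

>>> carry_out --steps '[[[0,0,0.1],0],[[0,0,0.2],0],[[0,0,0.25],0],[[0,0,0.25],0]]'

```text
time_s: 8.05
tcp_pos: [0.5118, -0.1421, 0.0744]
ee_rot: [[0.997, -0.074, -0.002], [-0.074, -0.997, -0.0], [-0.002, 0.0, -1.0]]
wrist_force: [-0.6, -4.0, -7.3]
gripper_width: 0.405
```

>>> carry_out --steps '[[[0,0,0.05],0],[[0,0,0.1],0],[[0,0,0.1],0]]'

```text
time_s: 8.35
tcp_pos: [0.5121, -0.1421, 0.0741]
ee_rot: [[0.997, -0.073, -0.001], [-0.073, -0.997, -0.0], [-0.001, 0.0, -1.0]]
wrist_force: [-0.5, -2.7, -1.2]
gripper_width: 0.399
```

The load dropped to about 1 N while the height barely changed, so the thread is holding. Releasing and rising.

>>> carry_out --steps '[[[0,0,0],0],[[0,0,0],0],[[0,0,0],0],[[0,0,0],0],[[0,0,0],0],[[0,0,-1.5],0],[[0,0,-3],0],[[0,0,-5],0],[[0,0,-8],0],[[0,0,-8],0]]' --gripper 0.4

```text
time_s: 9.35
tcp_pos: [0.5151, -0.1424, 0.1583]
ee_rot: [[0.997, -0.072, 0.008], [-0.072, -0.997, -0.002], [0.008, 0.001, -1.0]]
wrist_force: [0.1, -1.1, -0.0]
gripper_width: 0.703
```

```bash
python3 - <<'E'
from h import *
s=r.sense();print(s['time_s'],s['tcp_pos'],s['wrist_force'])
a=r.capture('side');r.capture('scene')
for c in ['scene','side']:
  for t in ['knob_grip','lid_lip']:
    print(c,t,[(np.round(d['centre'],4).tolist(),round(d['confidence'],2)) for d in r.place_of(c,t)[:1]])
m=mask('side','knob_grip');print(None if m is None else (cv2.boundingRect(m),centre(m)))
cv2.imwrite('pics/d.png',cv2.resize(a[170:270,270:400],(640,492),interpolation=2)[:,:,::-1])
E
```

```text
9.35 [ 0.51508008 -0.14236879  0.15829723] [ 0.14663046 -1.06395006 -0.03081379]
scene knob_grip [([0.5111, -0.1432, 0.0895], 0.76)]
scene lid_lip [([0.44, -0.1502, 0.0691], 0.62)]
side knob_grip [([0.515, -0.1414, 0.0913], 0.78)]
side lid_lip [([0.4453, -0.1515, 0.0683], 0.6)]
((310, 213, 18, 19), [np.float64(318.5367647058824), np.float64(221.6066176470588)])
```

View pics/d.png

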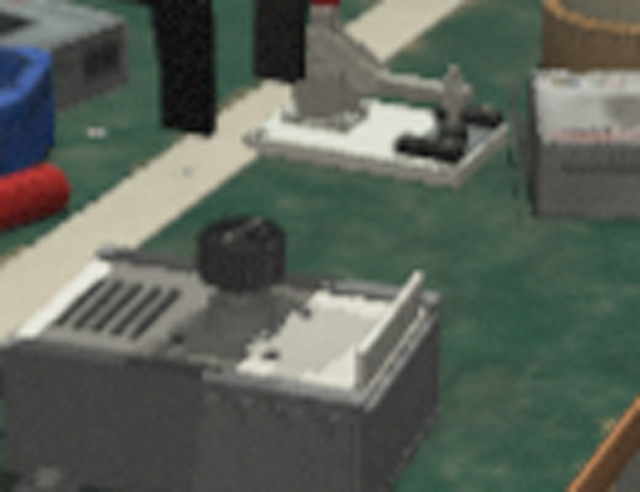

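The knob stays up after release (crop (242,255), about 8 mm higher). Next I'll shut the gripper, go behind the lip and descend.

>>> carry_out --steps '[[[-3,0.5,0],-5],[[-6,1,0],-10],[[-9.8,1.7,0],-10],[[-9.8,1.7,0],-10],[[-9.8,1.7,0],-10],[[-9.8,1.7,2],-10],[[-9.8,1.7,4],-10],[[-9.8,1.7,6],-10],[[-9.8,1.7,8],-10],[[-9.8,1.7,9.1],-10],[[-9.8,1.7,9.1],-10],[[-9.8,1.7,9.1],-10]]' --gripper -1

```text
time_s: 10.9
tcp_pos: [0.4133, -0.1519, 0.0623]
ee_rot: [[0.995, 0.101, -0.003], [0.101, -0.995, -0.001], [-0.003, 0.0, -1.0]]
wrist_force: [0.2, -0.1, 0.1]
gripper_width: 0.002
```

```bash
python3 - <<'E'
from h import *
s=r.sense();print(s['time_s'],s['tcp_pos'],s['wrist_force'],s['gripper_width'])
a=r.capture('side')
cv2.imwrite('pics/e.png',cv2.resize(a[150:270,270:430],(640,480),interpolation=2)[:,:,::-1])
E
```

```text
10.9 [ 0.41328864 -0.15185385  0.06226702] [ 0.23833748 -0.11578602  0.10855177] 0.0024120447152136803
```

View pics/e.png

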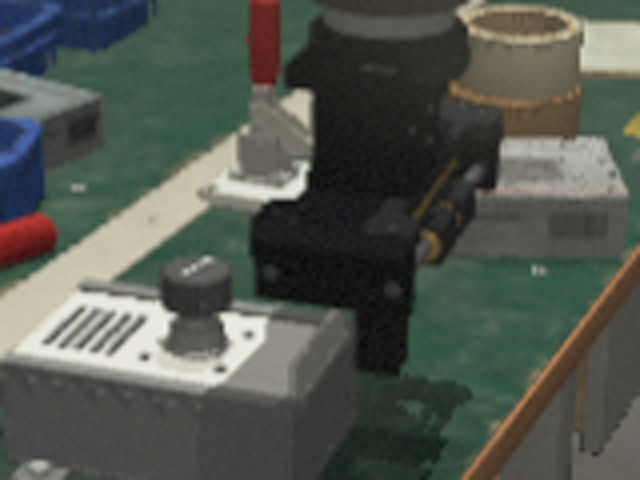

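The fingers are behind the lip and clear of the box (finger at crop (385,350), lip at (305,350)). I'll raise 4 mm and push slowly until contact.

>>> carry_out --steps '[[[0.2,0,-0.4],0],[[0.6,0,-0.4],0],[[1.0,0,-0.4],0],[[1.4,0,-0.4],0],[[1.8,0,-0.4],0],[[2.2,0,-0.4],0],[[2.6,0,-0.4],0],[[3.0,0,-0.4],0],[[3.0,0,-0.4],0]]'

```text
time_s: 11.85
tcp_pos: [0.4438, -0.1487, 0.0665]
ee_rot: [[0.995, 0.101, -0.002], [0.101, -0.995, -0.001], [-0.002, 0.0, -1.0]]
wrist_force: [-0.7, -0.4, 0.1]
gripper_width: 0.003
```

>>> carry_out --steps '[[[0.5,0,0],0],[[1.0,0,0],0],[[1.5,0,0],0],[[2.0,0,0],0],[[2.5,0,0],0],[[3.0,0,0],0],[[3.5,0,0],0],[[3.5,0,0],0]]'

```text
time_s: 12.65
tcp_pos: [0.4801, -0.1452, 0.0665]
ee_rot: [[0.995, 0.102, 0.0], [0.102, -0.995, -0.001], [0.0, 0.001, -1.0]]
wrist_force: [-1.5, 0.9, 0.3]
gripper_width: 0.008
```

```bash
python3 - <<'E'
from h import *
a=r.capture('side');r.capture('scene')
for c in ['scene','side']:
  for t in ['knob_grip','lid_lip']:
    print(c,t,[(np.round(d['centre'],4).tolist(),round(d['confidence'],2)) for d in r.place_of(c,t)[:1]])
E
```

```text
scene knob_grip []
scene lid_lip [([0.4888, -0.1442, 0.064], 0.77)]
side knob_grip [([0.5613, -0.1382, 0.0897], 0.67)]
side lid_lip [([0.4911, -0.1468, 0.0677], 0.78)]
```

The lid is about 46 mm open. I'll finish gently against the stop.

>>> carry_out --steps '[[[0.2,0,0],0],[[0.4,0,0],0],[[0.6,0,0],0],[[0.7,0,0],0],[[0.8,0,0],0],[[0.9,0,0],0],[[0.9,0,0],0]]'

```text
time_s: 13.65
tcp_pos: [0.4874, -0.1444, 0.0665]
ee_rot: [[0.995, 0.101, -0.002], [0.101, -0.995, -0.001], [-0.002, 0.0, -1.0]]
wrist_force: [-3.7, 0.5, 1.4]
gripper_width: 0.006
```

>>> carry_out --steps '[[[0.1,0,0],0],[[0.2,0,0],0],[[0.3,0,0],0],[[0.4,0,0],0],[[0.4,0,0],0]]'

```text
time_s: 14.15
tcp_pos: [0.4875, -0.1444, 0.0659]
ee_rot: [[0.995, 0.101, -0.011], [0.101, -0.995, -0.001], [-0.011, -0.0, -1.0]]
wrist_force: [-9.0, 0.3, 6.8]
gripper_width: 0.004
```

The force rose to 9 N with no further travel, so the lid is at its stop. Backing off and lifting clear.

>>> carry_out --steps '[[[-0.5,0,0],0],[[-1.5,0,0],0],[[-3,0,0],0],[[-5,0,-0.5],0],[[-5,0,-3],0],[[-5,0,-7],0],[[-5,0,-11],0],[[-5,0,-15],0],[[-5,0,-15],0],[[-5,0,-15],0]]'

```text
time_s: 15.15
tcp_pos: [0.4399, -0.149, 0.2174]
ee_rot: [[0.995, 0.1, -0.006], [0.1, -0.995, -0.0], [-0.006, -0.001, -1.0]]
wrist_force: [-0.5, -0.0, -0.6]
gripper_width: 0.002
```

```bash
python3 - <<'E'
from h import *
s=r.sense();print(s['time_s'],s['tcp_pos'],s['wrist_force'])
a=r.capture('side');b=r.capture('scene')
for c in ['scene','side']:
  for t in ['knob_grip','lid_lip','marker','tally','relay_box_7']:
    print(c,t,[(np.round(d['centre'],4).tolist(),round(d['confidence'],2)) for d in r.place_of(c,t)[:1]])
f=lambda i:cv2.resize(i,(640,288),interpolation=2)
cv2.imwrite('pics/f.png',np.vstack([f(a[180:306,240:520]),f(b[130:256,200:480])])[:,:,::-1])
E
```

```text
15.15 [ 0.43992106 -0.1490203   0.21735668] [-0.47407559 -0.00651952 -0.63082544]
scene knob_grip [([0.5667, -0.1354, 0.0897], 0.57)]
scene lid_lip [([0.4988, -0.1453, 0.0636], 0.67)]
scene marker [([0.5524, -0.2497, -0.0018], 0.52)]
scene tally [([0.5032, -0.0199, 0.001], 0.5)]
scene relay_box_7 [([0.4529, -0.5012, -0.0013], 0.8)]
side knob_grip [([0.5688, -0.1392, 0.0902], 0.75)]
side lid_lip [([0.4978, -0.1473, 0.0696], 0.89)]
side marker []
side tally [([0.4974, -0.0196, 0.0017], 0.73)]
side relay_box_7 [([0.5703, -0.1374, 0.0927], 0.75)]
```

View pics/f.png

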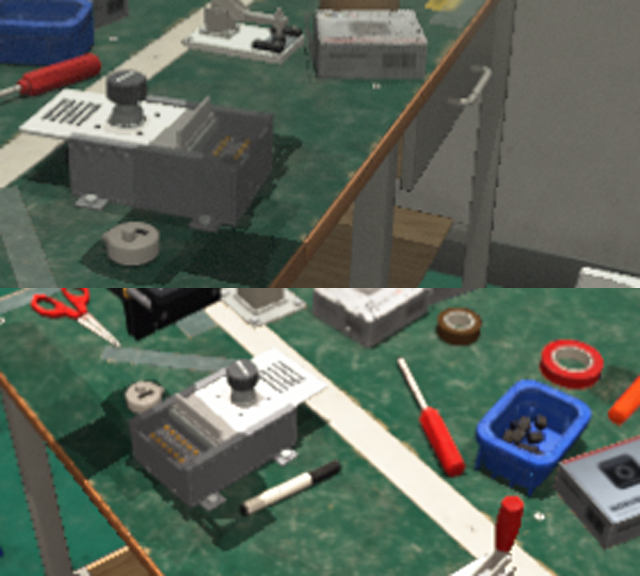

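Both views show the lid slid open with the box's inside exposed, the knob still up, and the marker and tally where they were. Knob travel is about 55 mm.

```bash
python3 -c "
from station import r
print(r.finish_job())"
```

```text
the job is handed in; nothing more can be done
None
```

The control box is open and the job is handed in, about 15 s into the 51 s limit.

- **Screw:** I pulled the knob up about 11 mm, with the wrist force matching the spring. I then turned it anticlockwise until the moment jumped at the stop. Easing down, the load went to near zero, so the thread held the knob, and it stayed up when released.
- **Lid:** I pushed the lip with shut fingers until the force rose to 9 N with no further travel. I then backed off and lifted clear, touching nothing.

**Last checks:**
- The knob had moved about 55 mm along the slide (x from about 0.513 to 0.568 m). It was still raised, at about 0.090 m against 0.083 m at the start.
- The marker, tally and relay box were where they started, within the detector's error of a few mm.

One check disagreed: the side camera's detector put "relay_box_7" at the knob. That was a false match, as the scene camera and the picture both show the relay box in its place. The side camera never found the marker, so its position rests on the scene camera alone.

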